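Clip the parts case shut

TASK

Shut the clear spare-parts case on the desk: swing its lid down until it lies flat on the case, then fold each of the four navy clips down over the rim and press it until it has snapped fully home. Be gentle, since the thin plastic cracks: never press with more than about 20 N; do not shove the case out of its place, and leave the things around it alone.

Things in the scene. Friction and masses are not known exactly. Their poses are not given: they have to be found in the camera images.
- case: see-through plastic parts case, loose, heavy (3.2 to 4.5 kg, full of computer parts), on rubber feet; walls 150 mm (x) by 230 mm (y), 84 mm tall. Origin: centre of its underside, on the desk; -x is its front, +y its left, z up. Two clips on the front, one on the left side, one on the right, none at the back, where the lid is hinged. A thin rail runs round the walls at 69 mm height
- lid: pale-rimmed clear lid, 163 mm (x) by 243 mm (y), 8 mm thick. Origin mid of its hinge line along the back: x 82, y 0, z 88 mm in the case frame. It runs 163 mm from there along its own -x, 4 mm above and below the line (shut: top 92 mm over the desk). Axes as the case's when shut; open, turned up about y (at first 0.45 to 0.9 rad). Stiff hinge; pushing down half way takes 1 to 6 N
- tab_fl: navy clip, front left: plate 54 wide, 33 tall, 3 mm thick, on a hinge along the lid's edge. Origin: middle of the hinge line (lid shut: x -81.5, y 62, z 88 mm in the case frame). All clips alike: when home, z is up, -x points away from the case; a finger lip along the lower edge, 25 to 30 mm below the origin, stands out furthest, its face 10.5 mm outward of the origin; the top only 6 mm
- tab_fr: navy clip, front right, as tab_fl; hinge line at x -81.5, y -62, z 88 mm of the case frame (lid shut). All clips alike: the angle between its z and the case's z is what it has still to fold (lid shut: 0.9 to 1.7 rad at the start, 1.57 is level, 0 is home). Stiff light hinge: an open clip stays about where it is left and swings at 1 to 2 N
- tab_l: navy clip on the left side, as tab_fl; hinge line at x -10, y 121.5, z 88 mm of the case frame (lid shut), along the case's x. All clips alike: over the last 0.3 rad a bead inside rides under the rail. Pushed at the lip, inward and down along its arc, this takes about 7 to 14 N; pushed straight inward the lip binds on the finger and it takes more. Then it snaps in and stops
- tab_r: navy clip on the right side, as tab_fl; hinge line at x -10, y -121.5, z 88 mm of the case frame (lid shut), along the case's x. All clips alike: let go before the snap it springs back open by 0.2 rad or more; a clip more than 0.03 rad from home has not snapped and needs pressing again. Once snapped it holds itself
- carton: yellow and green drink carton, 38 x 48 mm, 112 mm tall, standing behind the case. Origin: centre of its underside. Leave it alone
- dish: black plastic dish, 90 mm across, 34 mm tall, left of the case. Origin: centre of its underside. Leave it alone
- screwdriver: red-handled screwdriver lying right of the case. Origin: its underside. Leave it alone

How it is judged (in metres and radians):
On the way, in this order (a step that is already met when the one before it is completed fails the run):
1. the lid is swung down flat on the case (angle between the z axis of lid and the z axis of case, either way round below 0.02 rad), for 0.2 s.
2. all four clips are folded down and snapped home (angle between the z axis of lid and the z axis of case, either way round below 0.02 rad and angle between the z axis of each of tab_fl, tab_fr, tab_l, tab_r and the z axis of case, either way round below 0.03 rad), for 0.2 s.
At the end, for the whole second after the job is handed in: The lid lies flat on the case (within 0.02 rad), all four clips are folded down fully home (each plate within 0.03 rad of parallel to the case wall, that is past its snap), and the case stands flat and at rest on the desk (all of step 2 and linear speed of case below 0.01 m/s and angle between case's own z axis and vertical below 0.03 rad); the robot touches nothing.
It fails at once if the robot presses on the case, its lid or a clip with more than 25 N (contact force between any of the fingers, the arm and case above 25 N).
It fails at once if the case is shoved more than 20 mm from its place (distance of case from where it was at the start of the episode above 0.02 m).
It fails at once if the carton, dish or screwdriver is moved more than 20 mm (distance of any of carton, dish, screwdriver from where it was at the start of the episode above 0.02 m).
It also fails if it takes over 61 s, if anything falls off the work surface, if the arm or the gripper's body presses on something with over 40 N, if the wrist force passes 120 N, or if a joint passes its speed limit or range.

ROBOT

A 6-joint arm with a two-finger parallel gripper is mounted at the origin on the work surface. World frame = base frame: x ahead of the robot, y to its left, z up, the work surface at z = 0. Lengths are in m, angles in degrees, forces in N, time in s.
With the tool pointing down it reaches from about 0.35 to 0.85 m from the base axis. Payload 8.1 kg.
Tool frame: the origin (TCP) lies on the centre line of the jaws, within the pads' length; the fingertips stand 11 mm ahead of it and the grasp point (between the pads) lies 8 mm behind it; z points along the fingers, y is the line along which they close (so a half turn about z gives the same grasp; the last joint's range is limited). The gripper opens to 85 mm and grips with 20 to 120 N. Pads are 22 mm wide; open, the fingers measure 114 mm over their backs; the gripper's body (76 mm by 85 mm) begins 54 mm behind the grasp point. The pads swing forward as they close: fully open they stand 13 mm farther back than shut.
Start: joints at [-79.148, 7.471, 85.268, -0, 87.261, -4.893], TCP at [0.163, -0.577, 0.242] pointing down, gripper open.
Joint ranges: [-169.43, 169.43], [-51.17, 129.36], [1.28, 143.12], [-76.62, 256.62], [0, 156.53], [-152.29, 152.29]. Speed limits (degrees/s): [136.94, 136.94, 159.86, 180, 180, 180].

INTERFACE

Orientations are given as a 3x3 rotation matrix whose columns are the frame's x, y, z axes.
In Python, from plant import get_obs, grab_frame, sign_off gives the robot as it stands.
- The arm moves only by the shell command python3 -m creep 'ROWS' [OPENING]. ROWS is a JSON object of lists of equal length, an entry for each row: "xyz": the shift along the tool's x, y, z in m, a list of three; "dr": the turn, a rotation vector about the tool's x, y, z in rad, a list of three. In form: {"xyz": [[tx, ty, tz], ...], "dr": [[rx, ry, rz], ...]}. A call has 1 to 20 rows; each row shifts and turns the commanded pose from where the row before left it, along the tool's axes as they then stand; what a row does not reach is not made up. A row lasts 1/10 s, in which the tool goes at most 50 mm and 8.59 degrees, less where a joint would pass 70% of its speed; a pose out of reach is approached as far as the arm can. A call with a gripper value outside its range is refused whole. OPENING is the closure, from 0 (fully open) to 1 (shut), set as the call begins (- or left out, the last holds). The fingers move at their own pace and stop on an object; the grip force is fixed at half the most. Time passes only in rows, so rows that do not move let the fingers close. It gives the time, the measured TCP pose, the force, the opening and the grip force at its end, in the units of the state.
- get_obs(): the state, without advancing time (a new reading comes with each control period).
- grab_frame(name): name is "scene" or "top" or "wrist"; returns a dict with "image" (400x640x3 uint8, red, green, blue), "range_z" (400x640 float32, m along the optical axis (not along the pixel's ray), 0 where there is no reading), "fx", "fy", "cx", "cy" (pixels), "R" (3x3) and "t" (3): a world point X has camera coordinates R X + t; the wrist camera has in their place "hand_eye" (4x4, takes a point from camera to tool coordinates, whose origin is the TCP and whose axes are the flange's). Camera axes: x right, y down, z forward; pixel columns grow to the right and rows downward; lengths in m; the calibration is good to about 2 mm. The wrist camera is an equidistant fisheye: a pixel r from the principal point sees the ray r / f radians off the axis. A picture is of the moment at which its call begins: read the wrist's pose just before it.
- sign_off(): hands the job in; it is judged then, once.
The state is a dict: "clock": time; "joint_pos": joint angles; "qvel": joint speeds; "effort": joint torques, N m; "ee_pos": TCP position; "ee_rot": TCP orientation; "ft_force": force on the tool from outside, world axes, zero at the start; "torque": the same for the moment, N m; "grip_width": opening from 0.0 (shut) to 1.0 (fully open); "finger_force": force on a finger pad.
Only numpy, scipy, OpenCV 4.12 (cv2) and the standard library are available. Lean on these libraries where they do the work, as an engineer would, in place of code of your own. Each camera call takes 0.05 s, during which the arm holds its last target. There are 200 camera calls.

## Working session

There is one attempt and no reset: what is moved stays moved. The work goes in short steps, Python scripts to look and compute and a shell command to move; the robot and the scene stay as the last step left them, time stands still between calls to the robot, and variables do not carry over. Pictures are saved under pics/ and viewed, at most 10 in all, crops included, and the job is handed in when it is done.

```bash
ls; mkdir -p pics
cat > h.py <<'E'
import numpy as np, cv2
from plant import *
def pts(f):
    z=f["range_z"]; v,u=np.mgrid[:400,:640]
    c=np.stack([(u-f["cx"])/f["fx"]*z,(v-f["cy"])/f["fy"]*z,z],-1)
    return (c-np.array(f["t"]))@np.array(f["R"])
E
python3 - <<'E'
from h import *
for n in("scene","top"):
    f=grab_frame(n); np.savez(f"{n}.npz",**f)
    cv2.imwrite(f"pics/{n}.png",f["image"][...,::-1]); print(n,f["fx"],f["R"],f["t"])
o=get_obs(); print(o["clock"],o["ee_pos"],o["ee_rot"],o["ft_force"],o["grip_width"])
E
```

```text
pics
scene 367.7835189637303 [[-0.1105795   0.99378434 -0.01283956]
 [ 0.71633212  0.07073857 -0.69416449]
 [-0.68894155 -0.08595775 -0.71970188]] [-0.00254131 -0.41625235  1.51436612]
top 492.0270360092355 [[ 0.00604399 -0.99997319  0.00413424]
 [-0.99890536 -0.00622921 -0.04636036]
 [ 0.04638487 -0.00384952 -0.99891623]] [0.0591964  0.64627312 1.37805297]
0.1 [ 0.16273059 -0.57700795  0.24131005] [[ 9.62484874e-01  2.71335144e-01 -3.27150470e-04]
 [ 2.71335305e-01 -9.62483415e-01  1.68147269e-03]
 [ 1.41365732e-04 -1.70715950e-03 -9.99998533e-01]] [ 0.850844    0.33210719 -0.80156375] 0.9964763849131548
```

View pics/scene.png

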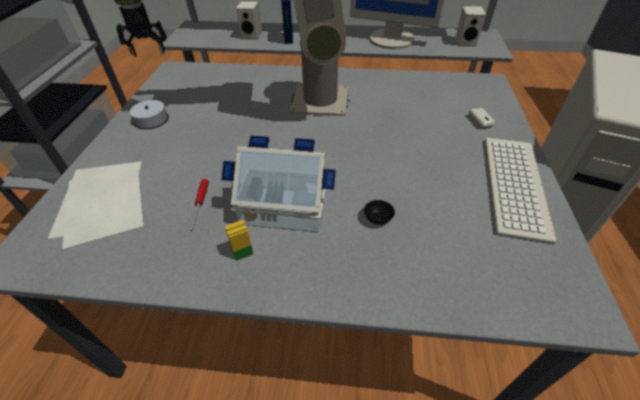

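View pics/top.png

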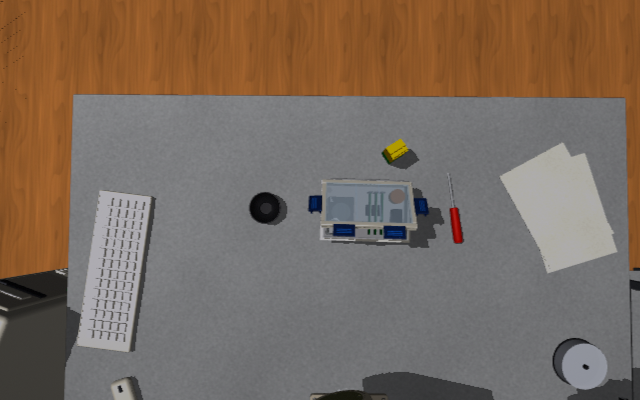

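The scene view shows the case with the lid tilted up, the hinge side facing the camera at about (275,215) and navy clips at (258,142), (304,145), (228,171) and (329,179). The top view shows the case at about (367,210), dish (265,208), carton (397,150) and screwdriver (455,215).

Run:
```python
from h import *
for n in("top","scene"):
    f=dict(np.load(n+".npz")); P=pts(f); im=f["image"].astype(int)
    m=((im[...,2]>im[...,0]+35)&(im[...,2]>im[...,1]+25)&(im.sum(-1)<300)).astype(np.uint8)
    k,l,s,c=cv2.connectedComponentsWithStats(m)
    for i in range(1,k):
        if s[i,4]>60:
            q=P[(l==i)&(f["range_z"]>0)]; 
            if len(q)==0 or abs(q[:,0].mean()-.5)>.3: continue
            print(n,c[i].round(),s[i,4],q.mean(0).round(3),np.percentile(q,3,0).round(3),np.percentile(q,97,0).round(3))
            if n=="top": pass
    # points by height within region
    w=(P[...,0]>.3)&(P[...,0]<.8)&(P[...,1]>-.35)&(P[...,1]<.3)&(f["range_z"]>0)&(P[...,2]>.012)
    k,l,s,c=cv2.connectedComponentsWithStats(w.astype(np.uint8))
    for i in range(1,k):
        if s[i,4]>40: q=P[l==i]; print(" blob",s[i],np.percentile(q,2,0).round(3),np.percentile(q,98,0).round(3))
    # pale rim
    pale=w&(im.min(-1)>150)
    q=P[pale]; print("pale",len(q),np.percentile(q,[1,99],0).round(3))
    if n=="top":
        cv2.imwrite("pics/crop.png",cv2.resize(f["image"][150:270,290:450,::-1],None,fx=5,fy=5,interpolation=cv2.INTER_CUBIC))
        for v in range(174,250,4): print(v,[tuple((P[v,u]*1000).round().astype(int).tolist()) for u in (322,343,367,395,410)])
        w=P[...,2]<.012
    else:
        cv2.imwrite("pics/crop2.png",cv2.resize(f["image"][125:245,205:355,::-1],None,fx=5,fy=5,interpolation=cv2.INTER_CUBIC))
```

```text
top [315. 203.] 170 [0.638 0.095 0.153] [0.62  0.081 0.138] [0.656 0.109 0.17 ]
top [421. 206.] 184 [ 0.632 -0.176  0.155] [ 0.613 -0.189  0.137] [ 0.651 -0.161  0.171]
top [344. 230.] 239 [0.57  0.022 0.207] [ 0.558 -0.002  0.197] [0.584 0.046 0.217]
top [394. 232.] 261 [ 0.566 -0.101  0.205] [ 0.551 -0.124  0.198] [ 0.58  -0.077  0.215]
 blob [382 143  26  21 331] [ 0.759 -0.146  0.02 ] [ 0.798 -0.091  0.116]
 blob [447 173  15  70 385] [ 0.539 -0.313  0.013] [ 0.723 -0.28   0.03 ]
 blob [ 308  178  121   65 5930] [ 0.543 -0.173  0.066] [0.703 0.094 0.211]
 blob [249 192  31  32 552] [0.589 0.199 0.012] [0.67  0.278 0.039]
pale 139 [[ 0.539 -0.131  0.067]
 [ 0.696  0.082  0.199]]
174 [(728, 78, -1), (729, 17, -1), (729, -51, 1), (729, -132, 0), (730, -176, -3)]
178 [(717, 78, -1), (717, 17, -1), (718, -52, -5), (718, -132, 0), (718, -175, 2)]
182 [(697, 77, 96), (697, 21, 97), (697, -43, 97), (698, -118, 99), (698, -158, 99)]
186 [(685, 77, 113), (685, 21, 109), (686, -42, 110), (686, -116, 110), (686, -156, 108)]
190 [(673, 77, 121), (674, 21, 117), (675, -42, 115), (675, -116, 11
[... 1173 characters left out ...]
46 [(522, 76, 1), (523, 17, 5), (523, -52, 0), (523, -132, 2), (524, -174, 2)]
scene [258. 141.] 154 [ 0.566 -0.101  0.202] [ 0.555 -0.123  0.197] [ 0.579 -0.079  0.208]
scene [304. 144.] 164 [0.571 0.023 0.204] [0.561 0.002 0.197] [0.582 0.044 0.211]
scene [228. 170.] 159 [ 0.633 -0.176  0.151] [ 0.617 -0.188  0.137] [ 0.65  -0.163  0.165]
scene [328. 179.] 174 [0.639 0.094 0.15 ] [0.622 0.083 0.135] [0.655 0.107 0.164]
 blob [ 221  136  115  118 8079] [ 0.565 -0.172  0.019] [0.793 0.09  0.205]
 blob [194 179  14  30 206] [ 0.539 -0.315  0.012] [ 0.642 -0.286  0.025]
 blob [363 200  32  25 393] [0.59  0.196 0.013] [0.673 0.277 0.033]
pale 738 [[ 0.582 -0.155  0.068]
 [ 0.702  0.078  0.192]]
```

View pics/crop.png

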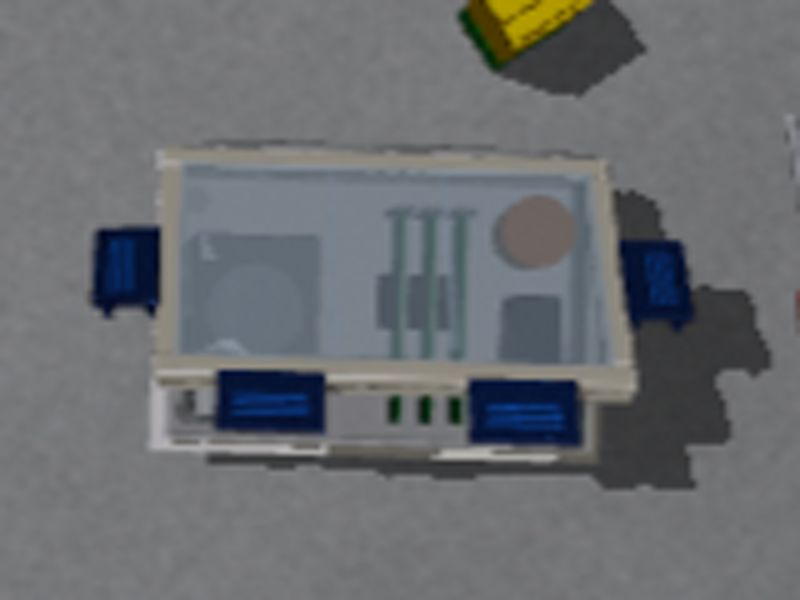

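View pics/crop2.png

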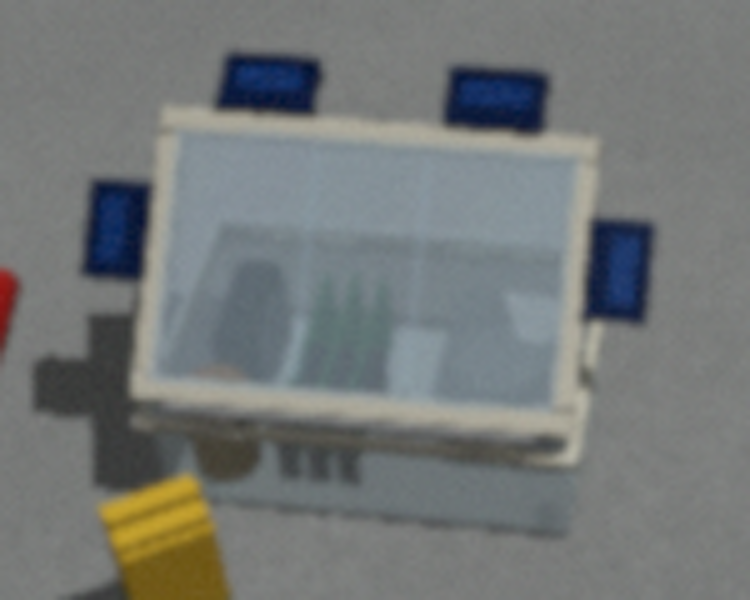

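Crops: lid with pale rim (front edge at about row 365 of crop 1, hinge row ~155), front clips at (270,400) and (525,412), side clips at (125,268) and (657,283). The lid is open about 0.71 rad, hinge near x 0.703, centre y -0.04, yaw about -0.03. These fit the stated sizes, so I'm moving above the lid's front edge.

```bash
python3 -m creep '{"xyz":[[0,0,-0.01],[0,0,-0.01],[0,0,-0.01],[0.0242,-0.0323,0],[0.0242,-0.0323,0],[0.0242,-0.0323,0],[0.0242,-0.0323,0],[0.0242,-0.0323,0],[0.0242,-0.0323,0],[0.0242,-0.0323,0],[0.0242,-0.0323,0],[0.0242,-0.0323,0],[0.0242,-0.0323,0],[0.0242,-0.0323,0],[0.0242,-0.0323,0],[0.0242,-0.0323,0],[0.0242,-0.0323,0],[0.0242,-0.0323,0],[0.0242,-0.0323,0],[0.0242,-0.0323,0]],"dr":[[0,0,0.1],[0,0,0.1],[0,0,0.104],[0,0,0],[0,0,0],[0,0,0],[0,0,0],[0,0,0],[0,0,0],[0,0,0],[0,0,0],[0,0,0],[0,0,0],[0,0,0],[0,0,0],[0,0,0],[0,0,0],[0,0,0],[0,0,0],[0,0,0]]}' 1; python3 -c "
from h import *
o=get_obs();print(o)"
```

```text
clock: 2.1
ee_pos: [0.5907, -0.0391, 0.2718]
ee_rot: [[1.0, -0.029, -0.001], [-0.029, -1.0, 0.0], [-0.001, -0.0, -1.0]]
ft_force: [0.7, -0.4, -0.4]
grip_width: 0.001
finger_force: 0.0
{'clock': 2.1, 'joint_pos': array([-8.74217731e+00,  5.66562791e+00,  8.41518566e+01, -4.18421674e-03,
        9.02266730e+01,  8.29229709e+01]), 'qvel': array([ 35.03561262,  34.35027148, -36.13166843,  -0.03957375,
         1.45277451,  34.93931612]), 'effort': array([ -2.0616775 , -59.40798283, -46.68287158,   0.24137333,
         0.13791546,  -1.21351473]), 'ee_pos': array([ 0.59068555, -0.03905697,  0.27176021]), 'ee_rot': array([[ 9.99577414e-01, -2.90584968e-02, -7.72838191e-04],
       [-2.90584707e-02, -9.99577712e-01,  4.49569835e-05],
       [-7.73818213e-04, -2.24804893e-05, -9.99999700e-01]]), 'ft_force': array([ 0.66041966, -0.38086416, -0.3907836 ]), 'torque': array([-0.05033359, -0.0643129 , -0.04964026]), 'finger_force': 0.0, 'grip_width': 0.0013934174220449772}
```

Run:
```python
from h import *
# pose fit: lid plane + rim rectangle from the first pictures
from scipy.optimize import least_squares
Q=[]
for n in("top","scene"):
    f=dict(np.load(n+".npz"));P=pts(f);im=f["image"].astype(int)
    w=(P[...,0]>.57)&(P[...,0]<.71)&(P[...,1]>-.17)&(P[...,1]<.085)&(P[...,2]>.1)&(f["range_z"]>0)&~(im[...,2]>im[...,0]+35)
    q=P[w]
    A=np.c_[q[:,:2],np.ones(len(q))]
    for _ in range(5):
        s=np.linalg.lstsq(A,q[:,2],rcond=None)[0]; k=abs(A@s-q[:,2])<.008; A,q=A[k],q[k]
    th=np.arctan(np.hypot(*s[:2]));print(n,s,"theta",th,"yaw",np.arctan2(s[1],s[0]),len(q))
    for yaw in(-.02,-.03,-.04):
        X=np.array([np.cos(yaw),np.sin(yaw)]);Y=np.array([-X[1],X[0]])
        print(yaw,np.percentile(q[:,:2]@X,[.3,99.7]).round(4),np.percentile(q[:,:2]@Y,[.3,1,99,99.7]).round(4))
```

```text
top [-0.83227908  0.01890312  0.68027335] theta 0.6942425619098295 yaw 3.1188840827482522 4036
-0.02 [0.5784 0.6977] [-0.1465 -0.1447  0.0901  0.0921]
-0.03 [0.579  0.6978] [-0.1403 -0.1385  0.0963  0.0981]
-0.04 [0.5784 0.6982] [-0.134  -0.132   0.1026  0.1044]
scene [-0.83756876  0.01960434  0.68125346] theta 0.6973674779900573 yaw 3.118190687034325 4908
-0.02 [0.578  0.6948] [-0.149  -0.147   0.0898  0.093 ]
-0.03 [0.5778 0.695 ] [-0.1427 -0.1406  0.0963  0.0993]
-0.04 [0.5774 0.6955] [-0.1363 -0.134   0.1026  0.1057]
```

```bash
python3 -m creep '{"xyz":[[0,0,0.02],[0,0,0.02],[0,0,0.015],[0,0,0.004],[0,0,0.004],[0,0,0.004],[0,0,0.004]],"dr":[[0,0,0],[0,0,0],[0,0,0],[0,0,0],[0,0,0],[0,0,0],[0,0,0]]}'
python3 -m creep '{"xyz":[[0,0,0.006],[0,0,0.006],[0,0,0.006],[0,0,0.006],[0,0,0.006]],"dr":[[0,0,0],[0,0,0],[0,0,0],[0,0,0],[0,0,0]]}'
```

```text
clock: 2.8
ee_pos: [0.5906, -0.041, 0.2021]
ee_rot: [[1.0, -0.03, 0.002], [-0.03, -1.0, -0.0], [0.002, 0.0, -1.0]]
ft_force: [-0.4, 0.3, 0.7]
grip_width: -0.001
finger_force: 0.0
clock: 3.3
ee_pos: [0.59, -0.0406, 0.1707]
ee_rot: [[1.0, -0.029, -0.0], [-0.029, -1.0, 0.0], [-0.0, -0.0, -1.0]]
ft_force: [-0.2, 0.4, 2.2]
grip_width: -0.0
finger_force: 0.8
```

```bash
python3 -m creep '{"xyz":[[0,0,0.008],[0,0,0.008],[0,0,0.008],[0,0,0.008],[0,0,0.008],[0,0,0.008],[0,0,0.007],[0,0,0.004],[0,0,0.001]],"dr":[[0,0,0],[0,0,0],[0,0,0],[0,0,0],[0,0,0],[0,0,0],[0,0,0],[0,0,0],[0,0,0]]}'
python3 -m creep '{"xyz":[[0,0,0.001],[0,0,0.001],[0,0,0.001]],"dr":[[0,0,0],[0,0,0],[0,0,0]]}'
```

```text
clock: 4.2
ee_pos: [0.5897, -0.0406, 0.1105]
ee_rot: [[1.0, -0.029, -0.001], [-0.029, -1.0, 0.0], [-0.001, -0.0, -1.0]]
ft_force: [-0.3, 0.2, 0.0]
grip_width: -0.001
finger_force: 0.0
clock: 4.5
ee_pos: [0.5903, -0.0406, 0.1087]
ee_rot: [[1.0, -0.029, 0.001], [-0.029, -1.0, -0.0], [0.001, 0.0, -1.0]]
ft_force: [-0.7, 0.3, 0.9]
grip_width: 0.001
finger_force: 0.8
```

```bash
python3 -m creep '{"xyz":[[0,0,0.001],[0,0,0.001],[0,0,0.001],[0,0,0.001]],"dr":[[0,0,0],[0,0,0],[0,0,0],[0,0,0]]}'
python3 -m creep '{"xyz":[[0,0,0.001],[0,0,0.001]],"dr":[[0,0,0],[0,0,0]]}'
```

```text
clock: 4.9
ee_pos: [0.5901, -0.0406, 0.1043]
ee_rot: [[1.0, -0.029, 0.0], [-0.029, -1.0, -0.0], [0.0, 0.0, -1.0]]
ft_force: [-0.9, -0.8, 1.2]
grip_width: -0.003
finger_force: 0.7
clock: 5.1
ee_pos: [0.5901, -0.0407, 0.1029]
ee_rot: [[1.0, -0.029, 0.0], [-0.029, -1.0, -0.0], [0.0, 0.0, -1.0]]
ft_force: [-7.3, 0.5, 12.0]
grip_width: -0.003
finger_force: 6.4
```

```bash
python3 -m creep '{"xyz":[[0,0,0],[0,0,0],[0,0,-0.02],[0,0,-0.03],[-0.02,0,-0.03],[-0.045,0,0],[-0.045,0,0],[-0.045,0,0],[-0.03,0,0]],"dr":[[0,0,0],[0,0,0],[0,0,0],[0,0,0],[0,0,0],[0,0,0],[0,0,0],[0,0,0],[0,0,0]]}'
python3 - <<'E'
from h import *
for n in("top","scene"):
    f=grab_frame(n); np.savez(n+"2.npz",**f); P=pts(f); im=f["image"].astype(int); ok=f["range_z"]>0
    reg=(P[...,0]>.5)&(P[...,0]<.75)&(P[...,1]>-.22)&(P[...,1]<.15)&ok
    m=(reg&(im[...,2]>im[...,0]+35)&(im[...,2]>im[...,1]+25)&(im.sum(-1)<300)).astype(np.uint8)
    k,l,s,c=cv2.connectedComponentsWithStats(m)
    for i in range(1,k):
        if s[i,4]>50: q=P[l==i];print(n,s[i,4],q.mean(0).round(4),np.percentile(q,[3,97],0).round(3).tolist())
    w=reg&(m==0)&(abs(P[...,2]-.092)<.012); w=w&(P[...,1]>-.165)
    q=P[w]; A=np.c_[q[:,:2],np.ones(len(q))]; print("plane",np.linalg.lstsq(A,q[:,2],rcond=None)[0])
    r=cv2.minAreaRect((q[:,:2]*1000).astype(np.float32)); print(r,np.percentile(q,[.5,99.5],0).round(4))
f=np.load("top2.npz");cv2.imwrite("pics/t2.png",cv2.resize(f["image"][150:300,290:450,::-1],None,fx=4,fy=4))
E
```

```text
clock: 6.0
ee_pos: [0.4028, -0.035, 0.1816]
ee_rot: [[1.0, -0.029, -0.001], [-0.029, -1.0, 0.0], [-0.001, -0.0, -1.0]]
ft_force: [-0.0, -0.5, 0.6]
grip_width: -0.006
finger_force: 0.0
top 228 [0.6147 0.0958 0.0928] [[0.59, 0.082, 0.087], [0.64, 0.111, 0.099]]
top 233 [ 0.6084 -0.1759  0.0934] [[0.583, -0.191, 0.089], [0.632, -0.161, 0.098]]
top 238 [0.5272 0.0232 0.0929] [[0.513, -0.001, 0.088], [0.542, 0.047, 0.098]]
top 220 [ 0.5239 -0.1007  0.0921] [[0.509, -0.124, 0.086], [0.538, -0.076, 0.098]]
plane [ 0.00154099 -0.00024904  0.09175507]
((607.7550659179688, -23.587203979492188), (274.33441162109375, 198.62144470214844), 88.70677185058594) [[ 0.5128 -0.1584  0.0857]
 [ 0.7057  0.0813  0.0998]]
scene 60 [ 0.522  -0.0997  0.0877] [[0.511, -0.121, 0.085], [0.534, -0.077, 0.092]]
scene 70 [0.5249 0.0238 0.0889] [[0.514, 0.004, 0.085], [0.536, 0.045, 0.092]]
scene 97 [ 0.6098 -0.1759  0.0903] [[0.589, -0.189, 0.087], [0.631, -0.164, 0.093]]
scene 108 [0.6148 0.0954 0.0895] [[0.592, 0.083, 0.086], [0.636, 0.107, 0.093]]
plane [-0.00292853  0.00059695  0.09116095]
((609.8255615234375, -26.629913330078125), (275.4844055175781, 201.7797088623047), 88.47821807861328) [[ 0.5151 -0.1607  0.0818]
 [ 0.7087  0.1027  0.0932]]
```

View pics/t2.png

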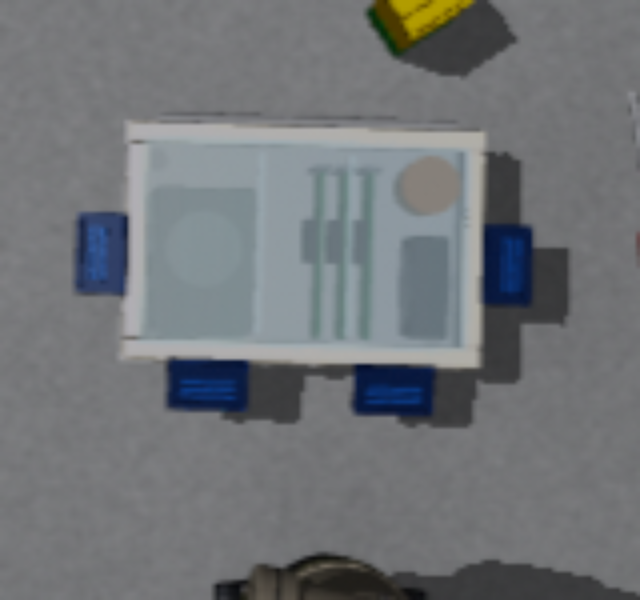

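Top view: lid flat, clips out level: fl (208,385), fr (393,390), l (102,253), r (508,265). The case origin is about (0.622,-0.040) with yaw -0.025, so I'm folding the front-left clip first.

```bash
python3 -m creep '{"xyz":[[0.0266,-0.0154,0.0125],[0.0266,-0.0154,0.0125],[0.0266,-0.0154,0.0125],[0.0266,-0.0154,0.0125],[0,0,0.01],[0,0,0.006],[0,0,0.006],[0,0,0.006]],"dr":[[0,0,0],[0,0,0],[0,0,0],[0,0,0],[0,0,0],[0,0,0],[0,0,0],[0,0,0]]}'
python3 -m creep '{"xyz":[[0,0,0.006],[0,0,0.006],[0,0,0.006],[0,0,0.006],[0,0,0.006],[0,0,0.006],[0,0,0.006]],"dr":[[0,0,0],[0,0,0],[0,0,0],[0,0,0],[0,0,0],[0,0,0],[0,0,0]]}'
```

```text
clock: 6.9
ee_pos: [0.5131, 0.0228, 0.1043]
ee_rot: [[1.0, -0.03, 0.001], [-0.03, -1.0, -0.0], [0.001, 0.0, -1.0]]
ft_force: [0.3, 0.1, 0.1]
grip_width: -0.001
finger_force: 0.0
clock: 7.6
ee_pos: [0.513, 0.0233, 0.0618]
ee_rot: [[1.0, -0.029, -0.001], [-0.029, -1.0, 0.0], [-0.001, -0.0, -1.0]]
ft_force: [-2.1, 0.3, 1.6]
grip_width: 0.003
finger_force: 1.0
```

```bash
python3 -m creep '{"xyz":[[0.001,0,0.0007],[0.001,0,0.0007],[0.001,0,0.0006]],"dr":[[0,0,0],[0,0,0],[0,0,0]]}'
python3 -m creep '{"xyz":[[0.001,0,0.0006],[0.001,0,0.0005]],"dr":[[0,0,0],[0,0,0]]}'
```

```text
clock: 7.9
ee_pos: [0.5143, 0.0233, 0.059]
ee_rot: [[1.0, -0.029, -0.005], [-0.029, -1.0, 0.0], [-0.005, -0.0, -1.0]]
ft_force: [-6.2, 1.0, 0.5]
grip_width: 0.0
finger_force: 3.4
clock: 8.1
ee_pos: [0.5169, 0.0232, 0.0579]
ee_rot: [[1.0, -0.029, -0.003], [-0.029, -1.0, 0.0], [-0.003, -0.0, -1.0]]
ft_force: [-2.7, -0.0, -1.8]
grip_width: 0.004
finger_force: 1.0
```

```bash
python3 -m creep '{"xyz":[[0.001,0,0.0005],[0.001,0,0.0005]],"dr":[[0,0,0],[0,0,0]]}'
python3 -m creep '{"xyz":[[0.001,0,0.0004],[0.001,0,0.0003]],"dr":[[0,0,0],[0,0,0]]}'
```

```text
clock: 8.3
ee_pos: [0.5186, 0.0232, 0.0576]
ee_rot: [[1.0, -0.029, -0.004], [-0.029, -1.0, 0.0], [-0.004, -0.0, -1.0]]
ft_force: [-15.9, 1.7, 11.4]
grip_width: -0.004
finger_force: 7.5
clock: 8.5
ee_pos: [0.5189, 0.0232, 0.0566]
ee_rot: [[1.0, -0.029, -0.008], [-0.029, -1.0, 0.0], [-0.008, -0.0, -1.0]]
ft_force: [-21.6, 0.1, 11.9]
grip_width: -0.002
finger_force: 9.3
```

```bash
python3 -m creep '{"xyz":[[-0.003,0,0],[-0.01,0,0],[-0.03,0,0],[-0.03,0,0]],"dr":[[0,0,0],[0,0,0],[0,0,0],[0,0,0]]}'
cat > look.py <<'E'
from h import *
import sys
o=get_obs(); f=grab_frame("wrist"); np.savez("w.npz",**f,ee_pos=o["ee_pos"],ee_rot=o["ee_rot"])
t=grab_frame("top"); np.savez("t.npz",**t)
P=pts(t); im=t["image"].astype(int); ok=t["range_z"]>0
reg=(P[...,0]>.48)&(P[...,0]<.75)&(P[...,1]>-.22)&(P[...,1]<.15)&ok
m=(reg&(im[...,2]>im[...,0]+35)&(im[...,2]>im[...,1]+20)&(im.sum(-1)<330)).astype(np.uint8)
k,l,s,c=cv2.connectedComponentsWithStats(m)
for i in range(1,k):
    if s[i,4]>15: q=P[l==i];print(s[i,4],q.mean(0).round(4),np.percentile(q,[3,97],0).round(3).tolist())
a=t["image"][150:270,290:450]; a=cv2.resize(a,None,fx=2.5,fy=2.5,interpolation=cv2.INTER_CUBIC)
b=cv2.resize(f["image"],(400,300)) if len(sys.argv)<3 else f["image"]
if len(sys.argv)<3: cv2.imwrite(sys.argv[1],np.hstack([a,f["image"][:300,:400] if 0 else b])[...,::-1])
E
python3 look.py pics/l1.png
```

```text
clock: 8.9
ee_pos: [0.4493, 0.025, 0.0578]
ee_rot: [[1.0, -0.029, 0.002], [-0.029, -1.0, -0.0], [0.002, 0.0, -1.0]]
ft_force: [-0.7, 0.2, 0.2]
grip_width: 0.0
finger_force: 0.0
228 [0.6142 0.0958 0.0926] [[0.59, 0.082, 0.088], [0.64, 0.111, 0.098]]
232 [ 0.6083 -0.1759  0.0929] [[0.583, -0.191, 0.087], [0.632, -0.161, 0.099]]
62 [0.5384 0.0237 0.092 ] [[0.534, 0.001, 0.083], [0.542, 0.047, 0.097]]
217 [ 0.5238 -0.1007  0.0917] [[0.509, -0.124, 0.085], [0.538, -0.076, 0.098]]
```

View pics/l1.png

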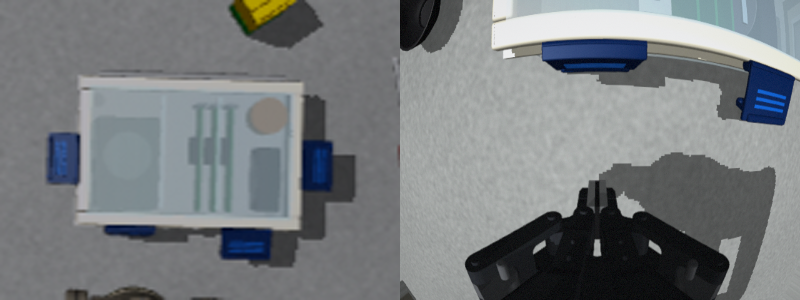

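FL clip folds under the lid rim (top crop (130,230), wrist (595,56)) and stays home after release. The others are still out. Next is front-right, with the same profile but a softer finish.

```bash
python3 -m creep '{"xyz":[[0,0,-0.036],[0,0,-0.036],[0.0161,0.031,0],[0.0161,0.031,0],[0.0161,0.031,0],[0.0161,0.031,0],[0,0,0.012],[0,0,0.008]],"dr":[[0,0,0],[0,0,0],[0,0,0],[0,0,0],[0,0,0],[0,0,0],[0,0,0],[0,0,0]]}'
python3 -m creep '{"xyz":[[0,0,0.006],[0,0,0.006],[0,0,0.006],[0,0,0.006],[0,0,0.006],[0,0,0.006],[0,0,0.006],[0,0,0.006]],"dr":[[0,0,0],[0,0,0],[0,0,0],[0,0,0],[0,0,0],[0,0,0],[0,0,0],[0,0,0]]}'
```

```text
clock: 9.8
ee_pos: [0.5107, -0.1014, 0.1091]
ee_rot: [[1.0, -0.031, 0.001], [-0.031, -1.0, -0.0], [0.001, 0.0, -1.0]]
ft_force: [0.1, 0.6, -0.9]
grip_width: 0.003
finger_force: 0.0
clock: 10.6
ee_pos: [0.5097, -0.1007, 0.061]
ee_rot: [[1.0, -0.029, -0.001], [-0.029, -1.0, 0.0], [-0.001, -0.0, -1.0]]
ft_force: [-1.6, 0.2, 0.8]
grip_width: 0.002
finger_force: 0.8
```

```bash
python3 -m creep '{"xyz":[[0.001,0,0.0007],[0.001,0,0.0006],[0.001,0,0.0006]],"dr":[[0,0,0],[0,0,0],[0,0,0]]}' | grep -E "pos|ft_"
python3 -m creep '{"xyz":[[0.001,0,0.0006]],"dr":[[0,0,0]]}'| grep -E "pos|ft_"
python3 -m creep '{"xyz":[[0.001,0,0.0005]],"dr":[[0,0,0]]}'| grep -E "pos|ft_"
```

```text
ee_pos: [0.511, -0.1005, 0.0582]
ft_force: [-6.6, -0.3, 1.1]
ee_pos: [0.5121, -0.1005, 0.0576]
ft_force: [-5.7, -0.0, -1.4]
ee_pos: [0.5135, -0.1006, 0.0571]
ft_force: [-3.9, -0.6, -1.9]
```

```bash
python3 -m creep '{"xyz":[[0.001,0,0.0005]],"dr":[[0,0,0]]}' | grep -E "pos|ft_"
python3 -m creep '{"xyz":[[0.0005,0,0.0001]],"dr":[[0,0,0]]}'| grep -E "pos|ft_"
```

```text
ee_pos: [0.5153, -0.1007, 0.0571]
ft_force: [-7.8, 0.0, -0.5]
ee_pos: [0.5152, -0.1007, 0.057]
ft_force: [-9.0, -0.3, 1.7]
```

```bash
python3 -m creep '{"xyz":[[0.0005,0,0.0001],[0,0,0]],"dr":[[0,0,0],[0,0,0]]}' | grep -E "pos|ft_"
python3 -m creep '{"xyz":[[-0.01,0,0],[-0.04,0,0],[0,0,-0.04],[0,0,-0.04],[0,0,0],[0,0,0],[0,0,0],[0,0,0],[0,0,0],[0,0,0],[0,0,0],[0,0,0],[0,0,0],[0,0,0],[0,0,0],[0,0,0]],"dr":[[0,0,0],[0,0,0],[0,0,0],[0,0,0],[0,0,-0.1424],[0,0,-0.1424],[0,0,-0.1424],[0,0,-0.1424],[0,0,-0.1424],[0,0,-0.1424],[0,0,-0.1424],[0,0,-0.1424],[0,0,-0.1424],[0,0,-0.1424],[0,0,-0.1424],[0,0,0]]}'
python3 look.py pics/l2.png; python3 -c "
from h import *
print(get_obs()['ee_rot'].round(4),get_obs()['ee_pos'])"
```

```text
ee_pos: [0.5154, -0.1007, 0.057]
ft_force: [-9.2, 0.1, 2.8]
clock: 13.1
ee_pos: [0.4676, -0.0996, 0.1383]
ee_rot: [[0.031, 1.0, 0.002], [1.0, -0.031, -0.0], [-0.0, 0.002, -1.0]]
ft_force: [0.2, -0.8, -0.3]
grip_width: -0.004
finger_force: 0.0
228 [0.6146 0.0958 0.0921] [[0.59, 0.082, 0.086], [0.64, 0.111, 0.097]]
224 [ 0.6082 -0.176   0.092 ] [[0.583, -0.191, 0.086], [0.632, -0.161, 0.098]]
62 [0.5384 0.0237 0.0915] [[0.534, 0.001, 0.086], [0.542, 0.047, 0.096]]
63 [ 0.5348 -0.0997  0.0902] [[0.529, -0.124, 0.062], [0.538, -0.075, 0.097]]
[[ 3.790e-02  9.993e-01  1.400e-03]
 [ 9.993e-01 -3.790e-02 -3.000e-04]
 [-2.000e-04  1.400e-03 -1.000e+00]] [ 0.46746007 -0.09953896  0.13817301]
```

View pics/l2.png

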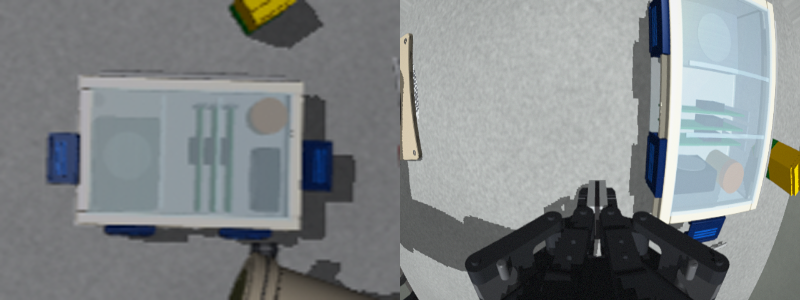

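Both front clips are down (top crop (130,230), (245,233)), while the left (63,158) and right (317,165) clips are still out. Next is the right clip.

```bash
python3 -m creep '{"xyz":[[0,0,0],[-0.0174,0.0287,0],[-0.0174,0.0287,0],[-0.0174,0.0287,0],[-0.0174,0.0287,0],[-0.0174,0.0287,0],[0,0,0.012],[0,0,0.012],[0,0,0]],"dr":[[0,0,-0.01],[0,0,0],[0,0,0],[0,0,0],[0,0,0],[0,0,0],[0,0,0],[0,0,0],[0,0,0]]}' | grep -E "pos|ft_|rot"
python3 -m creep '{"xyz":[[0,0,0.006],[0,0,0.006],[0,0,0.006],[0,0,0.006],[0,0,0.006],[0,0,0.006],[0,0,0.006],[0,0,0.006],[0,0,0.005]],"dr":[[0,0,0],[0,0,0],[0,0,0],[0,0,0],[0,0,0],[0,0,0],[0,0,0],[0,0,0],[0,0,0]]}' | grep -E "pos|ft_|rot"
```

```text
ee_pos: [0.6061, -0.1886, 0.1104]
ee_rot: [[0.024, 1.0, -0.005], [1.0, -0.024, 0.002], [0.002, -0.005, -1.0]]
ft_force: [-1.1, 0.0, 0.1]
ee_pos: [0.6082, -0.19, 0.0599]
ee_rot: [[0.024, 1.0, -0.001], [1.0, -0.024, -0.0], [-0.0, -0.001, -1.0]]
ft_force: [-0.3, -1.9, 1.6]
```

```bash
python3 -m creep '{"xyz":[[0.001,0,0.0007],[0.001,0,0.0006],[0.001,0,0.0006]],"dr":[[0,0,0],[0,0,0],[0,0,0]]}' | grep -E "pos|ft_"
python3 -m creep '{"xyz":[[0.001,0,0.0006]],"dr":[[0,0,0]]}'| grep -E "pos|ft_"
python3 -m creep '{"xyz":[[0.001,0,0.0005]],"dr":[[0,0,0]]}'| grep -E "pos|ft_"
```

```text
ee_pos: [0.6081, -0.1888, 0.0586]
ft_force: [-0.6, -11.4, -2.7]
ee_pos: [0.6082, -0.1883, 0.0581]
ft_force: [-0.4, -13.6, -2.5]
ee_pos: [0.6082, -0.1878, 0.0576]
ft_force: [0.1, -15.6, -5.6]
```

```bash
python3 -m creep '{"xyz":[[0.0006,0,0.0003]],"dr":[[0,0,0]]}' | grep -E "pos|ft_"
```

```text
ee_pos: [0.6082, -0.1875, 0.0573]
ft_force: [-0.2, -13.3, -7.0]
```

```bash
python3 -m creep '{"xyz":[[0.0003,0,0.001]],"dr":[[0,0,0]]}' | grep -E "pos|ft_"
python3 -m creep '{"xyz":[[0.0004,0,0.001]],"dr":[[0,0,0]]}'| grep -E "pos|ft_"
```

```text
ee_pos: [0.6082, -0.1867, 0.0564]
ft_force: [-1.0, -10.5, -2.2]
ee_pos: [0.6083, -0.1856, 0.0555]
ft_force: [-0.5, -7.2, -0.4]
```

Past the hump. Continuing to the stop.

```bash
python3 -m creep '{"xyz":[[0.0006,0,0.0004]],"dr":[[0,0,0]]}' | grep -E "pos|ft_"
python3 -m creep '{"xyz":[[0.0006,0,0.0003]],"dr":[[0,0,0]]}'| grep -E "pos|ft_"
```

```text
ee_pos: [0.6082, -0.1843, 0.0548]
ft_force: [-0.1, -4.0, -3.6]
ee_pos: [0.6084, -0.1827, 0.0545]
ft_force: [0.2, 0.6, 0.6]
```

```bash
python3 -m creep '{"xyz":[[0.0006,0,0.0001]],"dr":[[0,0,0]]}' | grep -E "pos|ft_"
python3 -m creep '{"xyz":[[0.0006,0,0.0001]],"dr":[[0,0,0]]}'| grep -E "pos|ft_"
```

```text
ee_pos: [0.6084, -0.1822, 0.0545]
ft_force: [-1.2, -6.2, -2.0]
ee_pos: [0.6084, -0.182, 0.0545]
ft_force: [-1.2, -8.4, -2.6]
```

```bash
python3 -m creep '{"xyz":[[-0.005,0,0],[-0.015,0,0],[0,0,-0.03],[0,0,-0.03],[0,0,-0.02],[0.0391,0,0],[0.0391,0,0],[0.0391,0,0],[0.0391,0,0],[0.0391,0,0],[0.0391,0,0],[0.0391,0,0],[0.0391,0,0],[0,0,0]],"dr":[[0,0,0],[0,0,0],[0,0,0],[0,0,0],[0,0,0],[0,0,0],[0,0,0],[0,0,0],[0,0,0],[0,0,0],[0,0,0],[0,0,0],[0,0,0],[0,0,0]]}' | grep -E "pos|ft_|clock|rot"
python3 look.py x x
python3 - <<'E'
from h import *
t=np.load("t.npz"); cv2.imwrite("pics/t3.png",cv2.resize(t["image"][170:250,320:440,::-1],None,fx=6.5,fy=6.5,interpolation=cv2.INTER_CUBIC))
E
```

```text
clock: 17.6
ee_pos: [0.6157, 0.116, 0.1349]
ee_rot: [[0.019, 1.0, 0.0], [1.0, -0.019, 0.002], [0.002, 0.0, -1.0]]
ft_force: [-0.3, 0.4, 0.9]
43 [ 0.6091 -0.1637  0.0922] [[0.584, -0.167, 0.087], [0.631, -0.161, 0.097]]
30 [0.538  0.0163 0.0919] [[0.534, 0.007, 0.08], [0.542, 0.025, 0.098]]
```

View pics/t3.png

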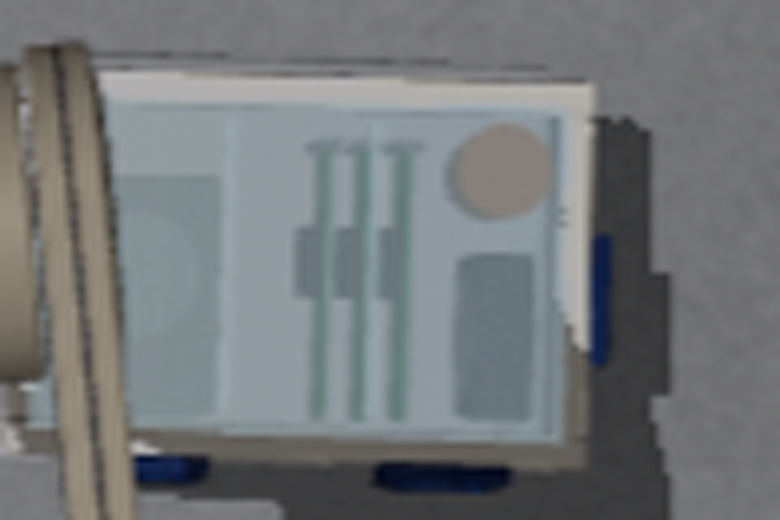

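Right clip (600,300) sits tight against the wall and both front clips (170,468), (440,476) show only their lips, which fits home. Left clip is last.

```bash
python3 -m creep '{"xyz":[[0,0,0.01],[0,0,0.01],[0,0,0]],"dr":[[0,0,0],[0,0,0],[0,0,0]]}' | grep -E "pos|ft_|rot"
```

```text
ee_pos: [0.6141, 0.1101, 0.1117]
ee_rot: [[0.025, 1.0, -0.004], [1.0, -0.025, -0.0], [-0.001, -0.004, -1.0]]
ft_force: [-0.7, -1.2, -0.5]
```

```bash
python3 -m creep '{"xyz":[[0,0,0.006],[0,0,0.006],[0,0,0.006],[0,0,0.006],[0,0,0.006],[0,0,0.006],[0,0,0.006],[0,0,0.006],[0,0,0.005]],"dr":[[0,0,0],[0,0,0],[0,0,0],[0,0,0],[0,0,0],[0,0,0],[0,0,0],[0,0,0],[0,0,0]]}' | grep -E "pos|ft_|rot"
python3 -m creep '{"xyz":[[-0.001,0,0.0009],[-0.001,0,0.0009]],"dr":[[0,0,0],[0,0,0]]}' | grep -E "pos|ft_"
python3 -m creep '{"xyz":[[-0.0008,0,0.0008]],"dr":[[0,0,0]]}' | grep -E "pos|ft_"
```

```text
ee_pos: [0.6153, 0.1118, 0.0607]
ee_rot: [[0.023, 1.0, -0.001], [1.0, -0.023, 0.0], [0.0, -0.001, -1.0]]
ft_force: [0.1, 0.5, -0.1]
ee_pos: [0.615, 0.1101, 0.0591]
ft_force: [-1.5, 5.2, -2.1]
ee_pos: [0.6151, 0.1097, 0.0586]
ft_force: [-1.2, 6.9, -2.4]
```

```bash
for i in 1; do :; done
python3 -m creep '{"xyz":[[-0.0008,0,0.0009],[-0.0008,0,0.0009]],"dr":[[0,0,0],[0,0,0]]}' | grep -E "pos|ft_"
python3 -m creep '{"xyz":[[-0.0006,0,0.0009]],"dr":[[0,0,0]]}' | grep -E "pos|ft_"
```

```text
ee_pos: [0.6151, 0.1087, 0.0573]
ft_force: [-2.7, 8.4, 0.6]
ee_pos: [0.6151, 0.1081, 0.0565]
ft_force: [-3.0, 8.5, 2.4]
```

```bash
python3 -m creep '{"xyz":[[-0.0006,0,0.0007]],"dr":[[0,0,0]]}' | grep -E "pos|ft_"
python3 -m creep '{"xyz":[[-0.0006,0,0.0006]],"dr":[[0,0,0]]}' | grep -E "pos|ft_"
```

```text
ee_pos: [0.6152, 0.1075, 0.0559]
ft_force: [-3.1, 6.9, 2.8]
ee_pos: [0.6151, 0.1068, 0.0554]
ft_force: [-2.3, 6.8, 2.2]
```

```bash
python3 -m creep '{"xyz":[[-0.0008,0,0.0004],[-0.0008,0,0.0003]],"dr":[[0,0,0],[0,0,0]]}' | grep -E "pos|ft_"
python3 -m creep '{"xyz":[[-0.0008,0,0.0003]],"dr":[[0,0,0]]}' | grep -E "pos|ft_"
```

```text
ee_pos: [0.615, 0.1048, 0.0543]
ft_force: [-1.8, 4.1, -1.7]
ee_pos: [0.615, 0.1033, 0.0539]
ft_force: [0.7, 0.5, -0.8]
```

```bash
python3 -m creep '{"xyz":[[-0.0007,0,0.0002]],"dr":[[0,0,0]]}' | grep -E "pos|ft_"
python3 -m creep '{"xyz":[[-0.0006,0,0.0001]],"dr":[[0,0,0]]}' | grep -E "pos|ft_"
```

```text
ee_pos: [0.6153, 0.1025, 0.0538]
ft_force: [-1.8, 5.6, 0.3]
ee_pos: [0.6153, 0.1024, 0.0538]
ft_force: [-2.0, 7.4, 0.6]
```

```bash
python3 -m creep '{"xyz":[[0.005,0,0],[0.015,0,0],[0,0,-0.04],[0,0,-0.04],[0,-0.04,0],[0,-0.04,0],[0,-0.04,0],[-0.04,-0.04,0],[-0.04,-0.04,0],[-0.04,0,0],[-0.04,0,0],[0,0,0.03],[0,0,0.03],[0,0,0],[0,0,0]],"dr":[[0,0,0],[0,0,0],[0,0,0],[0,0,0],[0,0,0],[0,0,0],[0,0,0],[0,0,0],[0,0,0],[0,0,0],[0,0,0],[0,0,0],[0,0,0],[0,0,0],[0,0,0]]}' | grep -E "pos|ft_|clock"
python3 look.py pics/l3.png
python3 - <<'E'
from h import *
f=np.load("w.npz"); z=f["range_z"]; v,u=np.mgrid[:400,:640]
a=(u-f["cx"])/f["fx"]; b=(v-f["cy"])/f["fy"]; r=np.hypot(a,b)+1e-9
k=np.tan(r)/r; c=np.stack([a*k*z,b*k*z,z,np.ones_like(z)],-1)@f["hand_eye"].T
P=c[...,:3]@f["ee_rot"].T+f["ee_pos"]; im=f["image"].astype(int)
m=(z>0)&(r<1.4)&(im[...,2]>im[...,0]+25)&(im[...,2]>im[...,1]+15)&(P[...,2]>.03)&(P[...,2]<.12)&(P[...,0]>.48)
n,l,s,_=cv2.connectedComponentsWithStats(m.astype(np.uint8))
for i in range(1,n):
    if s[i,4]<60: continue
    q=P[l==i]; print(s[i],q.mean(0).round(3))
    for h in range(54,98,4):
        w=q[abs(q[:,2]-h/1000-.002)<.002]
        if len(w)>5: print(h+2,len(w),np.median(w,0).round(4)[:2])
E
```

```text
clock: 21.7
ee_pos: [0.4215, -0.0241, 0.074]
ft_force: [0.1, 0.0, 0.4]
69 [0.614  0.0853 0.0894] [[0.59, 0.082, 0.074], [0.638, 0.09, 0.097]]
43 [ 0.6091 -0.1636  0.0925] [[0.584, -0.167, 0.088], [0.631, -0.16, 0.099]]
63 [0.5384 0.0235 0.0918] [[0.534, 0.001, 0.085], [0.542, 0.047, 0.097]]
61 [ 0.5347 -0.1004  0.0898] [[0.528, -0.124, 0.06], [0.538, -0.075, 0.097]]
[588  62  52  24 470] [0.595 0.085 0.088]
68 8 [0.5858 0.0886]
72 30 [0.5873 0.087 ]
76 21 [0.5868 0.0866]
80 18 [0.5854 0.0865]
84 22 [0.5858 0.0866]
88 87 [0.5917 0.0838]
92 284 [0.5968 0.0843]
[ 503  115   63  114 5084] [0.533 0.025 0.078]
56 27 [0.5299 0.0277]
60 573 [0.5302 0.0254]
64 375 [0.5313 0.0245]
68 444 [0.5316 0.0267]
72 498 [0.5318 0.0252]
76 523 [0.5322 0.0246]
80 488 [0.5328 0.0258]
84 501 [0.533  0.0245]
88 568 [0.5334 0.0256]
92 1087 [0.5359 0.0246]
[568 250  23  14 109] [ 0.572 -0.022  0.091]
92 108 [ 0.5722 -0.0221]
[475 310  24  21 224] [ 0.531 -0.075  0.065]
56 6 [ 0.5287 -0.0764]
60 61 [ 0.5288 -0.0753]
64 75 [ 0.5314 -0.0739]
68 37 [ 0.5295 -0.0739]
72 22 [ 0.5299 -0.0737]
76 18 [ 0.5304 -0.0733]
[537 342  24  18 132] [ 0.577 -0.093  0.091]
92 131 [ 0.5765 -0.0922]
[522 349  17  20  89] [ 0.562 -0.097  0.091]
92 85 [ 0.5609 -0.0973]
[543 391  22   9  68] [ 0.622 -0.163  0.091]
92 67 [ 0.6229 -0.1626]
```

View pics/l3.png

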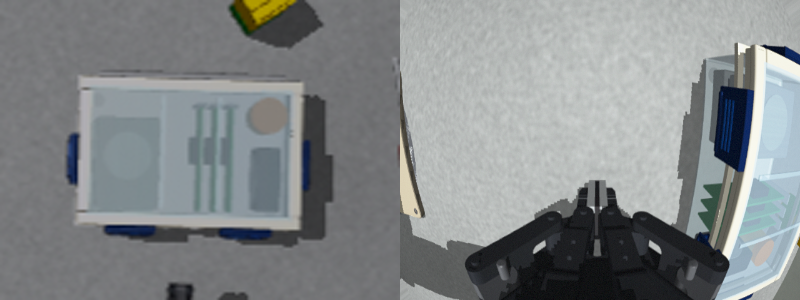

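All four clips stay folded against the walls after release. In the top crop they are at (130,230), (245,233), (72,158) and (307,165). In the wrist view, fl's lip face measures 9–11 mm outward of its hinge, where home is 10.5 mm; an unsnapped clip would have sprung back to 16 mm or more. I'm handing in.

```bash
python3 -c "
from plant import sign_off
print(sign_off())"
```

```text
the job is handed in; nothing more can be done
None
```

The lid is shut and all four clips look snapped home in the camera checks; I handed the job in at about 22 s, with the highest force I read about 24.7 N on the front-left clip, above the 20 N you asked for but just under the 25 N fail limit, and sign-off returned no verdict.

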